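# Throw the bar-headed levers of the bench switch bank

### The arm

A 7-joint arm with a two-finger parallel gripper is mounted at the origin on the work surface; the furniture and walls round the work are solid. World frame = base frame: x ahead of the robot, y to its left, z up, the work surface at z = 0. Lengths are in m, angles in rad, forces in N, time in s.
With the tool pointing down it reaches from about 0.425 to 0.8 m from the base axis. Payload 8.3 kg.
Tool frame: the origin (TCP) lies midway between the tips of the shut fingers; the grasp point (between the pads) lies 19 mm behind it; z points along the fingers, x is the direction in which the jaws open and shut, and the axes are right-handed (so a half turn about z gives the same grasp; the last joint's range is limited). The gripper opens to 85 mm and grips with 20 to 120 N. Pads are 22 mm wide; open, the fingers measure 114 mm over their backs; the gripper's body (76 mm by 85 mm) begins 54 mm behind the grasp point. The pads swing forward as they close: fully open they stand 13 mm farther back than shut.
Start: joints at [-1.229, 0.383, 0.016, 1.37, -0.006, 1.388, -0.046], TCP at [0.246, 0.574, 0.231] pointing down, gripper open.
Joint ranges: [-2.95, 2.95], [-0.25, 2.06], [-1.52, 1.56], [0.18, 2.33], [-1.44, 4.58], [0.02, 2.06], [-3.01, 3.01]. Speed limits (rad/s): [2.39, 2.39, 3.01, 3.01, 3.14, 3.14, 3.14].

### API

Orientations are given as a rotation vector (axis times angle).
In Python, from bench import manip, eyes, job gives the robot as it stands.
- The arm moves only by the tool send_rows, never from a script. Its argument "rows" is a list of rows, each a list of 5 numbers: the gripper's target within -1 to 1 (fully open at 1, half-way at 0, shut at -1), then the shift along the world's x, y, z in m, then the turn about the world's z in rad. In form: [[claw, dx, dy, dz, twist], ...]. A call has 1 to 20 rows; each row shifts and turns the commanded pose from where the row before left it; what a row does not reach is not made up. A row lasts 1/10 s, in which the tool goes at most 50 mm and 8.59 degrees, less where a joint would pass 70% of its speed; a pose out of reach is approached as far as the arm can. A call with a gripper value outside its range is refused whole. The fingers move at their own pace and stop on an object; "squeeze" is the grip in N (left out, the last holds). Time passes only in rows, so rows that do not move let the fingers close. It gives the time, the measured TCP pose, the force and the opening at its end, in the units of the state.
- manip.sense(): the state, without advancing time (a new reading comes with each control period).
- eyes.get_image(name): name is "scene" or "top"; returns (picture, depth): 400x640x3 uint8, blue, green, red; 400x640 float32, m along the optical axis (not along the pixel's ray), 0 where there is no reading.
- eyes.camera_params(name): a dict with "camera_matrix" (3x3 intrinsics, pixels), "R" (3x3) and "t" (3): a world point X has camera coordinates R X + t. Camera axes: x right, y down, z forward; pixel columns grow to the right and rows downward; lengths in m; the calibration is good to about 2 mm. A picture is of the moment at which its call begins. camera_params takes no time and is no camera call.
- job.close_job(): hands the job in, once; it reports no verdict.
The state is a dict: "clock": time; "joints": joint angles; "dq": joint speeds; "joint_efforts": joint torques, N m; "tool_pos": TCP position; "tool_rot": TCP orientation; "contact_force": force on the tool from outside, world axes, zero at the start; "torque": the same for the moment, N m; "opening": finger opening in m.
Only numpy, scipy, OpenCV 4.12 (cv2) and the standard library are available. Lean on these libraries where they do the work, as an engineer would, in place of code of your own. Each camera call takes 0.05 s, during which the arm holds its last target.

### The job

Open the clear guard of the switch bank well back, throw the three bar-headed levers (T-shaped heads) fully over to the back, towards the hinge, then shut the guard completely again. Leave the plain ball-headed levers just as they stand, even while working beside them, and do not shift anything else on the bench.

Things in the scene. Friction and masses are not known exactly. Their poses are not given: they have to be found in the camera images.
- switch_bank: Switch bank fixed to the bench: grey tray 112 (x) x 236 (y) x 34 mm high with six white lever modules side by side along its y (36 mm apart, tops level with the tray's rim 34 mm above the bench), under a clear hinged guard. Origin: centre of its underside, on the bench. Its -x side is the front (towards the robot, with small brass terminals); its +x side is the back, where the guard is hinged.
- guard (a joint): Angle of the clear guard (an inverted tray of 3 mm plates, 112 x 234 mm and 68 mm tall, without a back wall) about its hinge, which runs along the bank's y at the tray's back rim (x = +56 mm, 34 mm above the bench). 0 = shut, grows as it lifts up and back, stop at 2.0 rad; at 1.6 rad or more it is well out of the way. The stiff hinge (about 0.16 N m) holds it wherever it is left. It may start ajar.
- guard_handle (a point): Middle of the guard's black bar handle: a round bar 10 mm thick and 90 mm long along the bank's y, standing 42 mm off the guard's front plate on a post at each end. With the guard shut it is at x = -98 mm in the bank's frame, 80 mm above the bench, i.e. 154 mm in front of and 46 mm above the hinge line; it turns with the guard about the hinge. It can be pinched from above and followed round.
- lever_bar_1 (a joint): Angle of one bar-headed lever: 0 = leaning fully to the front (0.6 rad from upright), 0.6 = upright, 1.2 = leaning fully to the back (stop). It pivots about the bank's y axis at x = 0, 34 mm above the bench; about 1.2 N at the head moves it and it stays where it is left. Starts leaning to the front (up to 0.25).
- head_bar_1 (a point): Centre of the head of a bar-headed lever: a T, its cross-bar 24 mm long (along the bank's y) and 11 mm thick on a round stem of 8 mm, 50 mm from the pivot. Which of the six places it has varies.
- lever_bar_2 (a joint): Angle of one bar-headed lever: 0 = leaning fully to the front (0.6 rad from upright), 0.6 = upright, 1.2 = leaning fully to the back (stop). It pivots about the bank's y axis at x = 0, 34 mm above the bench; about 1.2 N at the head moves it and it stays where it is left. Starts leaning to the front (up to 0.25).
- head_bar_2 (a point): Centre of the head of a bar-headed lever: a T, its cross-bar 24 mm long (along the bank's y) and 11 mm thick on a round stem of 8 mm, 50 mm from the pivot. Which of the six places it has varies.
- lever_bar_3 (a joint): Angle of one bar-headed lever: 0 = leaning fully to the front (0.6 rad from upright), 0.6 = upright, 1.2 = leaning fully to the back (stop). It pivots about the bank's y axis at x = 0, 34 mm above the bench; about 1.2 N at the head moves it and it stays where it is left. Starts leaning to the front (up to 0.25).
- head_bar_3 (a point): Centre of the head of a bar-headed lever: a T, its cross-bar 24 mm long (along the bank's y) and 11 mm thick on a round stem of 8 mm, 50 mm from the pivot. Which of the six places it has varies.
- lever_plain_1 (a joint): Angle of one plain lever: 0 = leaning fully to the front (0.6 rad from upright), 0.6 = upright, 1.2 = leaning fully to the back (stop). It pivots about the bank's y axis at x = 0, 34 mm above the bench; about 1.2 N at the head moves it and it stays where it is left. Starts at the front.
- head_plain_1 (a point): Centre of the head of a plain lever, a ball of 12 mm on a round stem of 8 mm, 50 mm from the pivot. Which of the six places it has varies.
- lever_plain_2 (a joint): Angle of one plain lever: 0 = leaning fully to the front (0.6 rad from upright), 0.6 = upright, 1.2 = leaning fully to the back (stop). It pivots about the bank's y axis at x = 0, 34 mm above the bench; about 1.2 N at the head moves it and it stays where it is left. Starts at the front.
- head_plain_2 (a point): Centre of the head of a plain lever, a ball of 12 mm on a round stem of 8 mm, 50 mm from the pivot. Which of the six places it has varies.
- lever_plain_3 (a joint): Angle of one plain lever: 0 = leaning fully to the front (0.6 rad from upright), 0.6 = upright, 1.2 = leaning fully to the back (stop). It pivots about the bank's y axis at x = 0, 34 mm above the bench; about 1.2 N at the head moves it and it stays where it is left. Starts at the back.
- head_plain_3 (a point): Centre of the head of a plain lever, a ball of 12 mm on a round stem of 8 mm, 50 mm from the pivot. Which of the six places it has varies.
- solder_spool: Bystander: spool of solder wire, 62 mm across, 76 mm tall, standing close to the bank's right end. Origin: centre of its underside.
- tip_cleaner: Bystander: round black cup with brass wool, 64 mm across, 37 mm tall, standing close to the bank's left end. Origin: centre of its underside.
- marker_black: Bystander: marker pen, 126 x 11 x 13 mm, lying in front of the bank. Origin: centre of its underside.
- driver_cross: Bystander: screwdriver with grey handle, 161 x 22 x 24 mm, lying in front of the bank. Origin: centre of its underside.
- ipa_dispenser: Bystander: pump bottle, 68 x 62 x 120 mm, on the right of the bench. Origin: centre of its underside.
- tray_nuts: Bystander: open parts tray, 64 x 90 x 24 mm, on the right. Origin: centre of its underside.
- needle_pliers: Bystander: pliers with black handles, 134 x 43 x 11 mm, on the right. Origin: centre of its underside.
- flush_cutter: Bystander: cutter with black handles, 112 x 43 x 11 mm, on the right. Origin: centre of its underside.

How it is judged:
On the way, in this order (a step that is already met when the one before it is completed fails the run):
1. the guard is open (1.5 rad or more) (value of joint guard above 1.5 rad), for 0.2 s.
2. with the guard open, all three bar-headed levers are thrown to the back (value of joint each of lever_bar_1, lever_bar_2, lever_bar_3 above 1.05 rad and value of joint guard above 1.2 rad), for 0.2 s.
At the end, for the whole second after the job is handed in: All three bar-headed levers read more than 1.05 rad (stop at 1.2), the guard is shut (under 0.06 rad), the heads of the plain levers are within 8 mm of where they were at the start, and every bystander is within 30 mm of its start (value of joint each of lever_bar_1, lever_bar_2, lever_bar_3 above 1.05 rad and value of joint guard below 0.06 rad and distance of each of head_plain_1, head_plain_2, head_plain_3 from where it was at the start of the episode below 0.008 m and distance of each of solder_spool, tip_cleaner, marker_black, driver_cross, ipa_dispenser, tray_nuts, needle_pliers, flush_cutter from where it was at the start of the episode below 0.03 m); the robot touches nothing.
It fails at once if a plain lever's head moved 8 mm or more (not (distance of each of head_plain_1, head_plain_2, head_plain_3 from where it was at the start of the episode below 0.008 m)).
It fails at once if a bystander was shifted 30 mm or more (not (distance of each of solder_spool, tip_cleaner, marker_black, driver_cross, ipa_dispenser, tray_nuts, needle_pliers, flush_cutter from where it was at the start of the episode below 0.03 m)).
It also fails if it takes over 67 s, if anything falls off the work surface, if the arm or the gripper's body presses on something with over 40 N, if the wrist force passes 120 N, or if a joint passes its speed limit or range.

## Working session

There is one attempt and no reset: what is moved stays moved. The work goes in short steps, Python scripts to look and compute and a tool call to move; the robot and the scene stay as the last step left them, time stands still between calls to the robot, and variables do not carry over. Pictures are saved under pics/ and viewed, and the job is handed in when it is done.

Besides the shell and the picture viewer there is one more tool, called after "Request:" as a command line: name --pt "numbers of a row" for each row, then --argument value for the rest. send_rows: Moves the arm, as the interface text tells. Its arguments: {"type":"object","properties":{"rows":{"type":"array"},"squeeze":{"type":"number"}},"required":["rows"]}

```bash
ls; mkdir -p pics; cat > h.py <<'E'
import numpy as np,cv2
from bench import manip,eyes,job
def shot(n,f):
    im,d=eyes.get_image(n); cv2.imwrite('pics/'+f+'.png',im); np.save('pics/'+f+'.npy',d); return im,d
def P(n,u,v,d):
    c=eyes.camera_params(n);K=np.array(c['camera_matrix']);R=np.array(c['R']);t=np.array(c['t']).ravel()
    p=np.linalg.inv(K)@[u,v,1]*d
    return R.T@(p-t)
def ray(n,u,v,z):
    a=P(n,u,v,0);b=P(n,u,v,1);s=(z-a[2])/(b[2]-a[2]);return a+s*(b-a)
def proj(n,X):
    c=eyes.camera_params(n);K=np.array(c['camera_matrix']);R=np.array(c['R']);t=np.array(c['t']).ravel()
    q=K@(R@np.array(X)+t);return q[:2]/q[2]
E
python3 - <<'E'
from h import *
shot('scene','s0');shot('top','t0')
for n in('scene','top'):
    print(eyes.camera_params(n), P(n,320,200,0))
print(manip.sense())
E
```

```text
pics
{'camera_matrix': array([[375.57809909,   0.        , 316.46318127],
       [  0.        , 375.57809909, 197.69445704],
       [  0.        ,   0.        ,   1.        ]]), 'R': array([[-0.82387916, -0.5665478 , -0.01570717],
       [-0.22578817,  0.35351068, -0.90777195],
       [ 0.51984885, -0.74434789, -0.41916987]]), 't': array([0.43294436, 0.16243484, 0.83130697])} [-0.03878428  0.80664282  0.50271296]
{'camera_matrix': array([[472.99280376,   0.        , 320.72414154],
       [  0.        , 472.99280376, 202.80971443],
       [  0.        ,   0.        ,   1.        ]]), 'R': array([[ 0.0170123 , -0.99984669, -0.00414553],
       [-0.97927252, -0.015825  , -0.20192797],
       [ 0.20183141,  0.00749487, -0.9793916 ]]), 't': array([0.04896392, 0.48723075, 1.31522307])} [0.21084536 0.04680942 1.38670693]
{'clock': 0.1, 'joints': array([-1.2289189 ,  0.38417868,  0.01636877,  1.37107274, -0.00629459,
        1.3881752 , -0.04651117]), 'dq': array([-0.00090582, -0.00314534,  0.00081566, -0.00043052,  0.00127265,
        0.00151211,  0.00048441]), 'joint_efforts': array([ 3.11117954e-03, -6.29129505e+01,  8.47257134e-01, -3.72754633e+01,
        1.65546936e-02,  1.04432218e-02, -2.48942712e-05]), 'tool_pos': array([0.24591798, 0.57408984, 0.23035275]), 'tool_rot': array([ 2.62173915e+00,  1.72909060e+00, -2.31335002e-03]), 'contact_force': array([ 0.25376179,  0.36768618, -0.3137849 ]), 'torque': array([ 0.07230555,  0.04434494, -0.02499214]), 'opening': 0.08551719128944472}
```

View pics/s0.png

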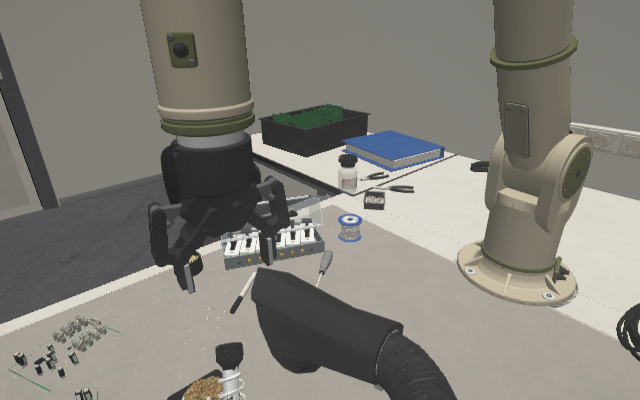

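View pics/t0.png

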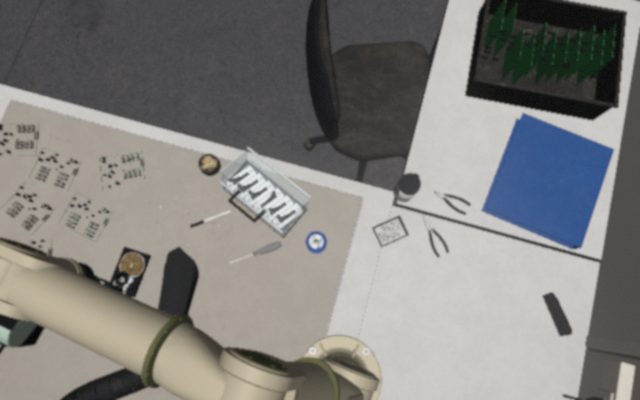

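The top view shows the bank at about (265,190), rotated. The cleaner is at (208,163), the spool at (316,241), and the marker and driver are in front of the bank. I'll enlarge both views.

```bash
python3 - <<'E'
import cv2
a=cv2.imread('pics/t0.png')[135:265,180:340];cv2.imwrite('pics/t0c.png',cv2.resize(a,None,fx=5,fy=4.6,interpolation=cv2.INTER_CUBIC)[:600] if 0 else cv2.resize(a,(738,600),interpolation=cv2.INTER_CUBIC))
a=cv2.imread('pics/s0.png')[180:290,200:350];cv2.imwrite('pics/s0c.png',cv2.resize(a,(750,550),interpolation=cv2.INTER_CUBIC))
E
```

```text
(no output)
```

View pics/t0c.png

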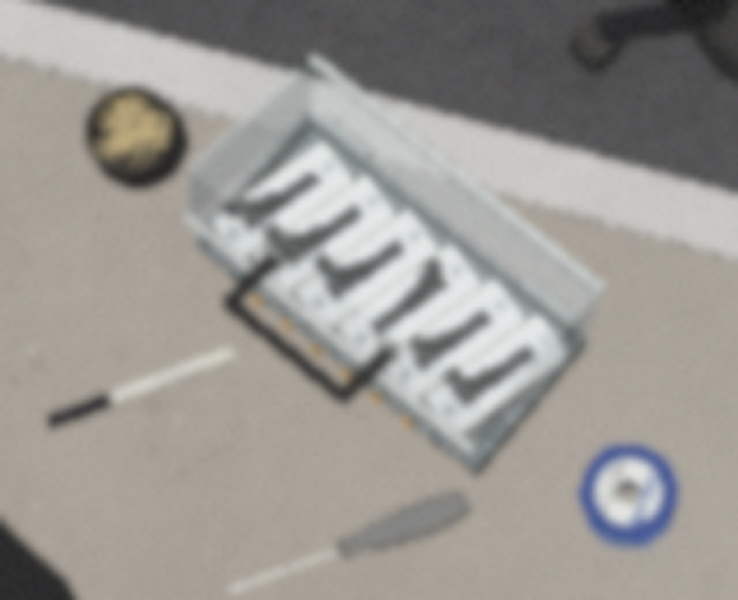

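View pics/s0c.png

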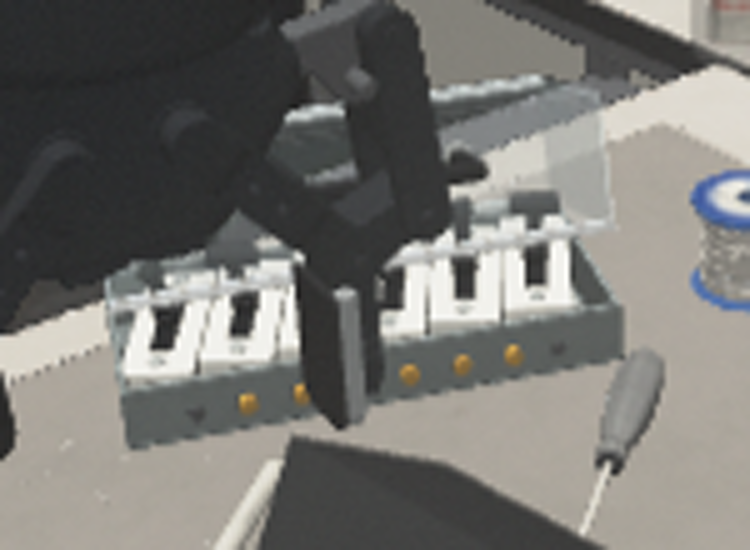

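```bash
python3 - <<'E'
from h import *
d=np.load('pics/t0.npy');s=738/160
f=lambda x,y:(180+x/s,135+y/s)
FR=ray('top',*f(475,470),.034);FL=ray('top',*f(193,230),.034);BR=ray('top',*f(584,345),.034)
print(FR,FL,BR,np.linalg.norm(FR-FL),np.linalg.norm(FR-BR))
for a in [(232,302),(345,398),(290,352),(310,370)]:
    u,v=f(*a);w=d[int(v)-1:int(v)+3,int(u)-1:int(u)+3];print(a,np.round(w,3).tolist());m=w[w>0].min();print(P('top',u,v,m))
for a in [(628,495),(135,135)]:
    print(ray('top',*f(*a),.076 if a[0]>600 else .037))
E
```

```text
[0.387692  0.1640786 0.034    ] [0.53886809 0.34932019 0.034     ] [0.46817701 0.09788983 0.034     ] 0.2390996779988322 0.10420551169994
(232, 302) [[1.281999945640564, 1.284000039100647, 1.284999966621399, 1.2910000085830688], [1.2860000133514404, 1.284999966621399, 1.284000039100647, 1.2899999618530273], [1.2829999923706055, 1.2799999713897705, 1.2829999923706055, 1.281000018119812], [1.2879999876022339, 1.2829999923706055, 1.281000018119812, 1.2799999713897705]]
[0.47120359 0.30116198 0.13543441]
(345, 398) [[1.2719999551773071, 1.2660000324249268, 1.2680000066757202, 1.2769999504089355], [1.2740000486373901, 1.2760000228881836, 1.2699999809265137, 1.4019999504089355], [1.399999976158142, 1.2769999504089355, 1.399999976158142, 1.399999976158142], [1.399999976158142, 1.3960000276565552, 1.4010000228881836, 1.4019999504089355]]
[0.41496883 0.23198246 0.13730769]
(290, 352) [[1.2719999551773071, 1.281000018119812, 1.2790000438690186, 1.2799999713897705], [1.2829999923706055, 1.277999997138977, 1.2730000019073486, 1.2740000486373901], [1.2769999504089355, 1.2760000228881836, 1.2730000019073486, 1.2740000486373901], [1.409000039100647, 1.4040000438690186, 1.281000018119812, 1.277999997138977]]
[0.44167879 0.26537113 0.13683061]
(310, 370) [[1.2740000486373901, 1.2730000019073486, 1.274999976158142, 1.2799999713897705], [1.2760000228881836, 1.2740000486373901, 1.2760000228881836, 1.274999976158142], [1.2760000228881836, 1.2710000276565552, 1.2730000019073486, 1.2769999504089355], [1.406999945640564, 1.2829999923706055, 1.2730000019073486, 1.2690000534057617]]
[0.43094876 0.25293553 0.1383408 ]
[0.3685588  0.06764785 0.076     ]
[0.6003651  0.38970486 0.037     ]
```

```bash
cat >> h.py <<'E'
def bank(p,x,y,z):
    c,s=np.cos(p[2]),np.sin(p[2]);return np.array([p[0]+c*x-s*y,p[1]+s*x+c*y,z])
def gpt(p,g,x,y,z):
    a=x-.056;b=z-.034;c,s=np.cos(g),np.sin(g)
    return bank(p,.056+a*c+b*s,y,.034-a*s+b*c)
def overlay(im,n,p,g,k,x0,y0):
    im=cv2.resize(im,None,fx=k,fy=k,interpolation=cv2.INTER_CUBIC)
    def L(a,b,col):
        q=[((proj(n,t)+.5)*k-.5) for t in(a,b)]
        cv2.line(im,*[tuple(int(round(v)) for v in t) for t in q],col,1,cv2.LINE_AA)
    for z,col in((0,(255,0,0)),(.034,(0,0,255))):
        c=[bank(p,x,y,z) for x,y in((-.056,-.118),(.056,-.118),(.056,.118),(-.056,.118))]
        for i in range(4):L(c[i],c[(i+1)%4],col)
    for y in np.arange(7)*.036-.108: L(bank(p,-.04,y,.034),bank(p,.04,y,.034),(0,200,0))
    for x,z in((-.056,.034),(-.056,.102),(.056,.102)):
        L(gpt(p,g,x,-.117,z),gpt(p,g,x,.117,z),(255,0,255))
    L(gpt(p,g,-.098,-.045,.08),gpt(p,g,-.098,.045,.08),(0,255,255))
    return im
E
python3 - <<'E'
from h import *
im=cv2.imread('pics/t0.png')
o=overlay(im,'top',(.504,.2215,-.686),.37,5,0,0)[135*5:255*5,185*5:335*5]
cv2.imwrite('pics/ov1.png',o)
E
```

```text
(no output)
```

View pics/ov1.png

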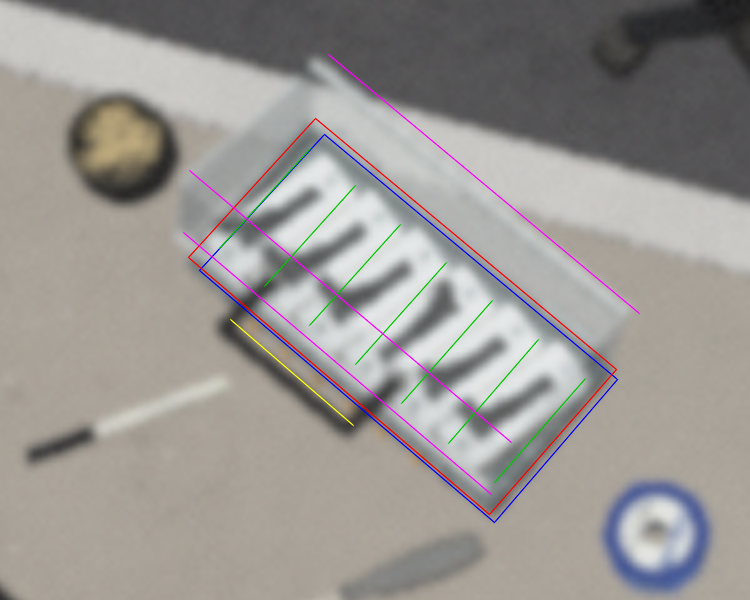

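```bash
python3 - <<'E'
from h import *
from scipy.optimize import least_squares
im=cv2.imread('pics/t0.png')
F=lambda x,y:np.array([185+x/5-.4,135+y/5-.4])
obs=[(lambda p:gpt(p,p[3],-.098,.045,.08),F(222,325)),(lambda p:gpt(p,p[3],-.098,-.045,.08),F(350,432)),
(lambda p:gpt(p,p[3],.056,.117,.102),F(314,63)),(lambda p:gpt(p,p[3],.056,-.117,.102),F(632,313)),
(lambda p:bank(p,-.056,-.118,.034),F(491,510))]
r=least_squares(lambda p:np.concatenate([proj('top',f(p))-o for f,o in obs]),[.504,.2215,-.686,.35])
print(r.x,r.fun*5); 
h=gpt(r.x,r.x[3],-.098,0,.08);print(h)
o=overlay(im,'top',r.x[:3],r.x[3],5,0,0)[135*5:255*5,185*5:335*5]
cv2.imwrite('pics/ov2.png',o)
E
```

```text
[ 0.50346542  0.22432662 -0.66242218  0.33852762] [ 1.46950337  3.99335433 -0.89641356 -0.51854934  0.75801008 -4.0574083
  0.6234653  -2.69959338 -2.00754028  3.08935321]
[0.44512935 0.26982836 0.12853244]
```

View pics/ov2.png

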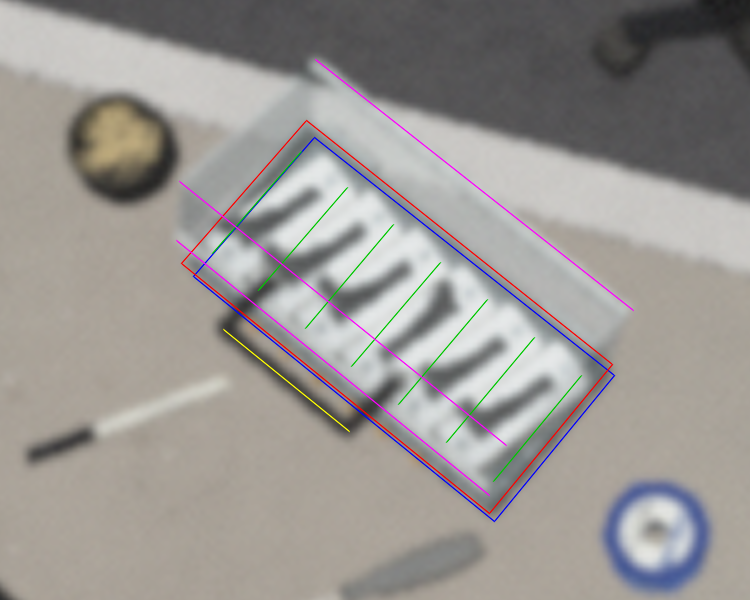

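Request:
send_rows --pt "-0.3 0.0152 -0.0235 0 -0.1412" --pt "-0.3 0.0152 -0.0235 0 -0.1412" --pt "-0.3 0.0152 -0.0235 0 -0.1412" --pt "-0.3 0.0152 -0.0235 0 -0.1412" --pt "-0.3 0.0152 -0.0235 0 -0.1412" --pt "-0.3 0.0152 -0.0235 0 -0.1412" --pt "-0.3 0.0152 -0.0235 0 -0.1412" --pt "-0.3 0.0152 -0.0235 0 -0.1412" --pt "-0.3 0.0152 -0.0235 0 -0.1412" --pt "-0.3 0.0152 -0.0235 0 -0.1412" --pt "-0.3 0.0152 -0.0235 0 -0.1412" --pt "-0.3 0.0152 -0.0235 0 -0.1412" --pt "-0.3 0.0152 -0.0235 0 -0.1412" --pt "-0.3 0 0 0 0" --pt "-0.3 0 0 0 0" --squeeze 40

```text
clock: 1.6
tool_pos: [0.4437, 0.2686, 0.231]
tool_rot: [2.967, -1.032, -0.001]
contact_force: [-0.1, 1.2, -0.8]
opening: 0.0298
```

```bash
python3 - <<'E'
from h import *
from scipy.spatial.transform import Rotation as R
shot('scene','s1');shot('top','t1')
s=manip.sense();print(s['tool_pos'],R.from_rotvec(s['tool_rot']).as_matrix().round(3),s['opening'],s['joints'],s['clock'])
a=cv2.imread('pics/s1.png')[120:290,200:420];cv2.imwrite('pics/s1c.png',cv2.resize(a,(770,595),interpolation=cv2.INTER_CUBIC))
E
```

```text
[0.44290159 0.26999245 0.23098334] [[ 0.786 -0.618 -0.001]
 [-0.618 -0.786  0.   ]
 [-0.001  0.    -1.   ]] 0.03014380074878159 [-0.98427555  0.15500776  0.42488447  1.67621212 -0.06618788  1.32506784
 -1.21433216] 1.7
```

View pics/s1c.png

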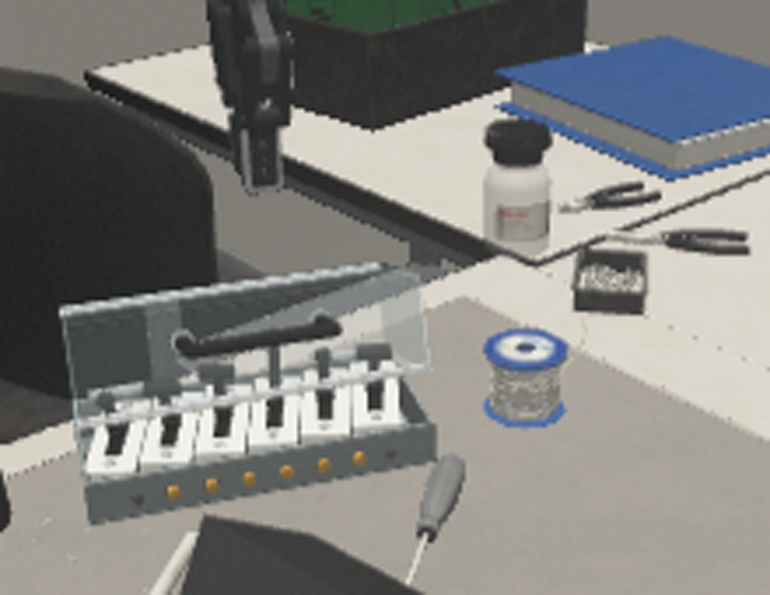

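```bash
python3 - <<'E'
from h import *
from scipy.optimize import least_squares
F=lambda x,y:np.array([185+x/5-.4,135+y/5-.4])
S=lambda x,y:np.array([200+x/3.5-.36,120+y/3.5-.36])
B=lambda *a:(lambda p:bank(p,*a)); G=lambda *a:(lambda p:gpt(p,p[3],*a))
obs=[('top',G(-.098,.045,.08),F(222,325)),('top',G(-.098,-.045,.08),F(350,432)),
('top',G(.056,.117,.102),F(314,63)),('top',G(.056,-.117,.102),F(632,313)),('top',B(-.056,-.118,.034),F(491,510)),
('scene',G(-.098,.045,.08),S(183,346)),('scene',G(-.098,-.045,.08),S(332,325)),('scene',B(-.056,-.118,.034),S(436,430)),
('scene',B(-.056,.118,.034),S(85,488)),('scene',B(-.056,.118,0),S(92,523)),('scene',B(-.056,-.118,0),S(437,462)),
('scene',G(-.056,.117,.102),S(62,310)),('scene',G(-.056,-.117,.102),S(380,266))]
r=least_squares(lambda p:np.concatenate([proj(n,f(p))-o for n,f,o in obs]),[.504,.2215,-.686,.35],loss='soft_l1')
print(r.x,r.fun.reshape(-1,2).round(2).tolist()); 
print(gpt(r.x,r.x[3],-.098,0,.08))
np.save('p.npy',r.x)
o=overlay(cv2.imread('pics/s1.png'),'scene',r.x[:3],r.x[3],5,0,0)[185*5:275*5,212*5:332*5]
cv2.imwrite('pics/ov3.png',o)
E
```

```text
[ 0.50402731  0.22480334 -0.66492699  0.35888099] [[0.39, -0.23], [-0.09, -1.04], [0.44, -1.32], [0.25, -0.93], [-0.66, 0.47], [1.76, -0.15], [0.32, -0.47], [0.28, -1.54], [-0.5, -0.06], [-0.7, 2.6], [0.09, 1.39], [-0.33, 3.23], [11.37, 0.93]]
[0.44734064 0.26924738 0.13115828]
```

View pics/ov3.png

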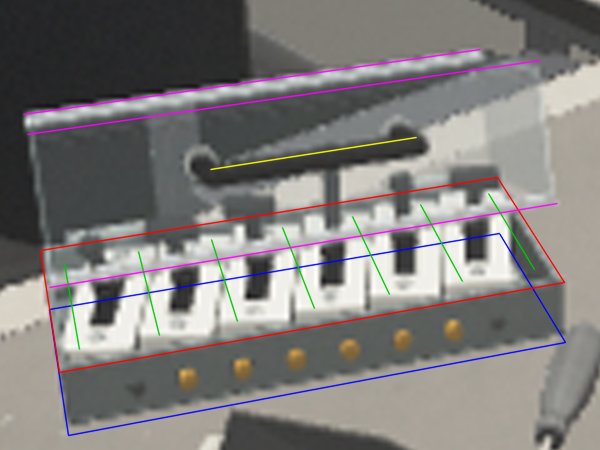

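Request:
send_rows --pt "-0.3 0.001 0 -0.03 0" --pt "-0.3 0.001 0 -0.03 0" --pt "-0.3 0.0005 0 -0.03 0" --pt "-0.3 0 0 -0.015 0" --pt "-0.3 0 0 -0.0145 0" --pt "-0.3 0 0 0 0" --pt "-0.3 0 0 0 0"

```text
clock: 2.4
tool_pos: [0.4457, 0.2698, 0.1119]
tool_rot: [2.968, -1.029, -0.001]
contact_force: [1.2, 0.2, 0.3]
opening: 0.0294
```

```bash
python3 - <<'E'
from h import *
shot('scene','s2')
a=cv2.imread('pics/s2.png')[180:280,205:345];cv2.imwrite('pics/s2c.png',cv2.resize(a,(770,550),interpolation=cv2.INTER_CUBIC))
E
```

```text
(no output)
```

View pics/s2c.png

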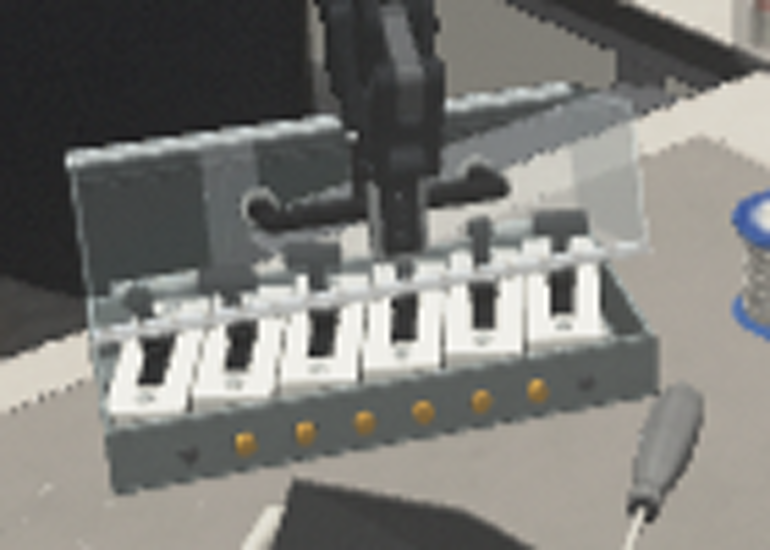

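The handle sits at (380,205) behind the front finger, roughly centred between the posts. I'll close on it.

Request:
send_rows --pt "-1 0 0 0 0" --pt "-1 0 0 0 0" --pt "-1 0 0 0 0" --pt "-1 0 0 0 0" --pt "-1 0 0 0 0" --squeeze 50

```text
clock: 2.95
tool_pos: [0.4458, 0.2702, 0.1124]
tool_rot: [-2.966, 1.03, 0.001]
contact_force: [-4.8, 3.3, 3.7]
opening: 0.008
```

```bash
python3 - <<'E'
from h import *
s=manip.sense();print(s['tool_pos'],s['contact_force'],s['opening'])
p=np.load('p.npy')
print('handle est',gpt(p,p[3],-.098,0,.08))
# arc from height .131
for g0 in (.34,.36):
  gs=np.linspace(g0,1.85,31);H=np.array([gpt(p,g,-.098,0,.08) for g in gs]);print(H[0],H[-1]);print(np.diff(H,axis=0).round(4).tolist())
E
```

```text
[0.44575318 0.27024371 0.11242398] [-4.82780173  3.27947549  3.71257668] 0.008047771790680575
handle est [0.44734064 0.26924738 0.13115828]
[0.44591505 0.27036509 0.12872373] [0.61629494 0.13678215 0.16935923]
[[0.0039, -0.003, 0.0064], [0.0041, -0.0032, 0.0062], [0.0044, -0.0034, 0.0059], [0.0046, -0.0036, 0.0056], [0.0048, -0.0038, 0.0053], [0.005, -0.0039, 0.005], [0.0052, -0.0041, 0.0047], [0.0054, -0.0042, 0.0043], [0.0055, -0.0043, 0.004], [0.0057, -0.0045, 0.0036], [0.0058, -0.0046, 0.0032], [0.006, -0.0047, 0.0029], [0.0061, -0.0048, 0.0025], [0.0062, -0.0048, 0.0021], [0.0062, -0.0049, 0.0017], [0.0063, -0.0049, 0.0013], [0.0063, -0.005, 0.0009], [0.0064, -0.005, 0.0005], [0.0064, -0.005, 0.0001], [0.0064, -0.005, -0.0003], [0.0063, -0.005, -0.0007], [0.0063, -0.0049, -0.0011], [0.0062, -0.0049, -0.0015], [0.0062, -0.0048, -0.0019], [0.0061, -0.0048, -0.0023], [0.006, -0.0047, -0.0027], [0.0059, -0.0046, -0.0031], [0.0057, -0.0045, -0.0035], [0.0056, -0.0044, -0.0038], [0.0054, -0.0043, -0.0042]]
[0.44742626 0.26918025 0.13130149] [0.61629494 0.13678215 0.16935923]
[[0.0039, -0.0031, 0.0062], [0.0042, -0.0033, 0.006], [0.0044, -0.0034, 0.0057], [0.0046, -0.0036, 0.0054], [0.0048, -0.0038, 0.0051], [0.005, -0.0039, 0.0048], [0.0052, -0.0041, 0.0045], [0.0054, -0.0042, 0.0042], [0.0055, -0.0043, 0.0038], [0.0057, -0.0044, 0.0035], [0.0058, -0.0045, 0.0031], [0.0059, -0.0046, 0.0027], [0.006, -0.0047, 0.0024], [0.0061, -0.0048, 0.002], [0.0062, -0.0048, 0.0016], [0.0062, -0.0049, 0.0012], [0.0062, -0.0049, 0.0008], [0.0063, -0.0049, 0.0004], [0.0063, -0.0049, 0.0], [0.0063, -0.0049, -0.0004], [0.0063, -0.0049, -0.0008], [0.0062, -0.0049, -0.0012], [0.0062, -0.0048, -0.0016], [0.0061, -0.0048, -0.0019], [0.006, -0.0047, -0.0023], [0.0059, -0.0046, -0.0027], [0.0058, -0.0045, -0.0031], [0.0057, -0.0044, -0.0034], [0.0055, -0.0043, -0.0038], [0.0054, -0.0042, -0.0041]]
```

Request:
send_rows --pt "-1 0.0039 -0.003 0.0063 0" --pt "-1 0.0042 -0.0033 0.0061 0" --pt "-1 0.0044 -0.0034 0.0058 0" --pt "-1 0.0046 -0.0036 0.0055 0" --pt "-1 0.0048 -0.0038 0.0052 0" --pt "-1 0.005 -0.0039 0.0049 0" --pt "-1 0.0052 -0.0041 0.0046 0" --pt "-1 0.0054 -0.0042 0.0043 0" --pt "-1 0.0055 -0.0043 0.0039 0" --pt "-1 0.0057 -0.0044 0.0036 0" --pt "-1 0.0058 -0.0045 0.0032 0" --pt "-1 0.006 -0.0047 0.0028 0"

```text
clock: 4.15
tool_pos: [0.5058, 0.2232, 0.1706]
tool_rot: [-2.966, 1.029, 0.003]
contact_force: [-14.3, 0.0, 21.7]
opening: 0.0082
```

```bash
python3 - <<'E'
from h import *
shot('scene','s3')
a=cv2.imread('pics/s3.png')[150:280,205:345];cv2.imwrite('pics/s3c.png',cv2.resize(a,(630,585),interpolation=cv2.INTER_CUBIC))
E
```

```text
(no output)
```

View pics/s3c.png

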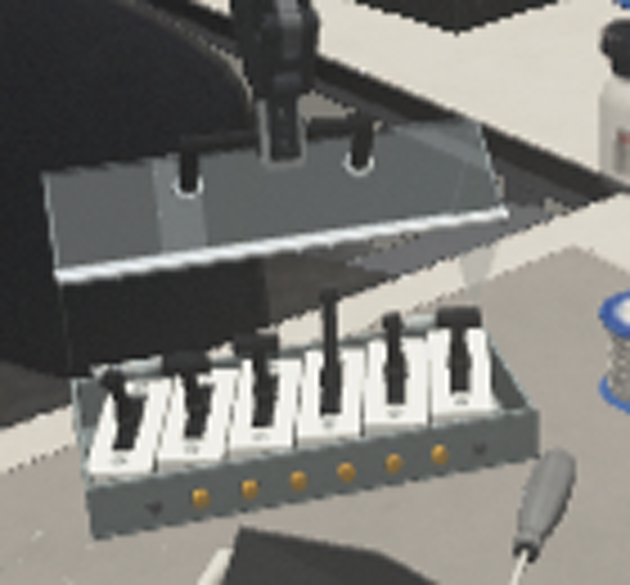

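Request:
send_rows --pt "-1 0.006 -0.0048 0.0045 0" --pt "-1 0.0061 -0.0048 0.003 0" --pt "-1 0.0062 -0.0048 0.0022 0" --pt "-1 0.0062 -0.0049 0.0013 0" --pt "-1 0.0063 -0.0049 0.0009 0" --pt "-1 0.0063 -0.0049 0.0005 0"

```text
clock: 4.8
tool_pos: [0.5444, 0.1925, 0.1802]
tool_rot: [-2.967, 1.032, -0.0]
contact_force: [-0.7, 2.8, 2.1]
opening: 0.0079
```

Request:
send_rows --pt "-1 0.0063 -0.005 0.0001 0" --pt "-1 0.0063 -0.005 -0.0003 0" --pt "-1 0.0063 -0.0049 -0.0007 0" --pt "-1 0.0063 -0.0049 -0.0011 0" --pt "-1 0.0062 -0.0048 -0.0015 0" --pt "-1 0.0061 -0.0048 -0.0019 0" --pt "-1 0.006 -0.0047 -0.0023 0" --pt "-1 0.006 -0.0046 -0.0027 0" --pt "-1 0.0058 -0.0045 -0.0031 0" --pt "-1 0.0057 -0.0044 -0.0034 0" --pt "-1 0.0055 -0.0043 -0.0038 0"

```text
clock: 5.9
tool_pos: [0.6108, 0.14, 0.1593]
tool_rot: [2.967, -1.033, 0.0]
contact_force: [0.1, 2.6, 1.0]
opening: 0.0079
```

```bash
python3 - <<'E'
from h import *
s=manip.sense();print(s['tool_pos'],s['contact_force'],s['opening'])
shot('scene','s4');shot('top','t4')
a=cv2.imread('pics/s4.png')[150:280,205:345];cv2.imwrite('pics/s4c.png',cv2.resize(a,(630,585),interpolation=cv2.INTER_CUBIC))
a=cv2.imread('pics/t4.png')[135:265,180:340];cv2.imwrite('pics/t4c.png',cv2.resize(a,(738,600),interpolation=cv2.INTER_CUBIC))
E
```

```text
[0.61076893 0.14002446 0.15934532] [0.05365812 2.58515349 1.00451052] 0.007919757108421787
```

View pics/s4c.png

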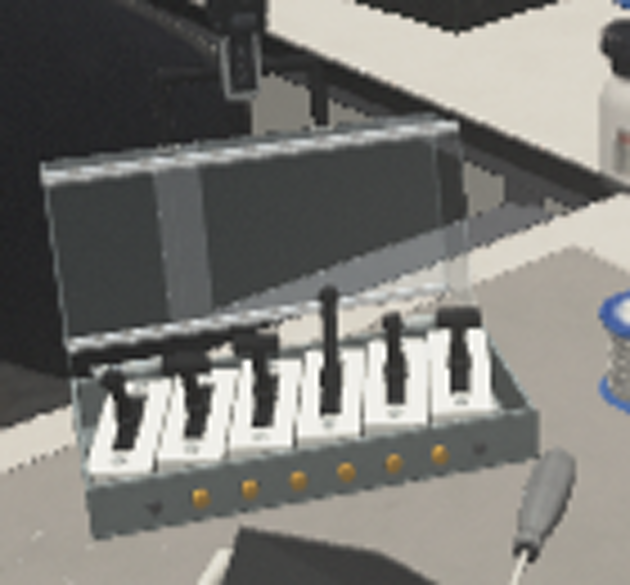

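View pics/t4c.png

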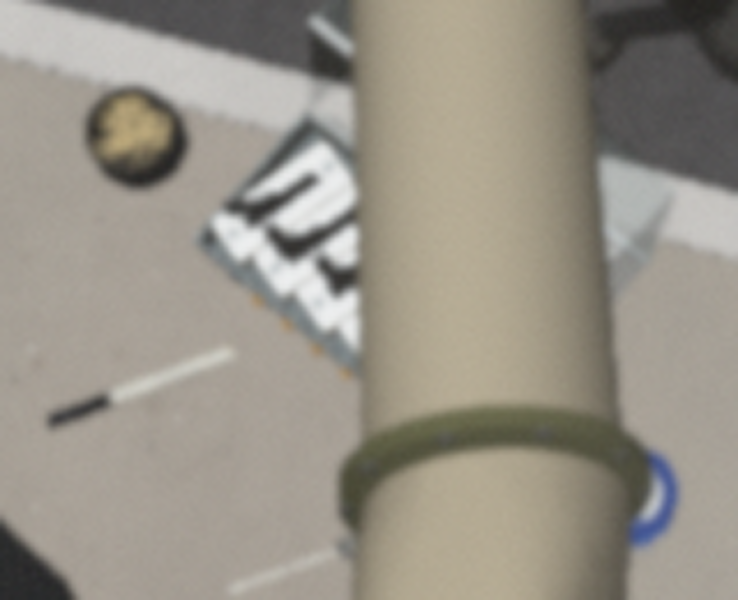

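Request:
send_rows --pt "-0.3 0 0 0 0" --pt "-0.3 0 0 0 0" --pt "-0.3 0 0 0 0" --pt "-0.3 0 0 0 0" --pt "-0.3 0 0 0.02 0" --pt "-0.3 0 0 0.03 0" --pt "-0.3 0 0 0.03 0" --pt "-0.3 0 0 0 0"

```text
clock: 6.8
tool_pos: [0.6123, 0.1409, 0.2447]
tool_rot: [-2.963, 1.031, -0.01]
contact_force: [-0.3, 0.1, 0.4]
opening: 0.0299
```

```bash
python3 - <<'E'
from h import *
p=np.load('p.npy')
for y in(.054,.018,-.09):
    for x in(-.06,.012): print(y,x,bank(p,x,y,.062))
s=manip.sense();print(s['tool_pos'],s['contact_force'],s['opening'])
E
```

```text
0.054 -0.06 [0.49012769 0.30431938 0.062     ]
0.054 0.012 [0.54678894 0.25989525 0.062     ]
0.018 -0.06 [0.46791563 0.27598875 0.062     ]
0.018 0.012 [0.52457688 0.23156463 0.062     ]
-0.09 -0.06 [0.40127945 0.19099687 0.062     ]
-0.09 0.012 [0.4579407  0.14657275 0.062     ]
[0.61227485 0.14087319 0.24472512] [-0.28708204  0.05391997  0.35103206] 0.029946717303073314
```

Request:
send_rows --pt "-1 -0.0152 0.0205 0 0" --pt "-1 -0.0152 0.0205 0 0" --pt "-1 -0.0152 0.0205 0 0" --pt "-1 -0.0152 0.0205 0 0" --pt "-1 -0.0152 0.0205 0 0" --pt "-1 -0.0152 0.0205 -0.02 0" --pt "-1 -0.0152 0.0205 -0.03 0" --pt "-1 -0.0152 0.0205 -0.03 0" --pt "-1 0 0 -0.03 0" --pt "-1 0 0 0 0" --pt "-1 0 0 0 0"

```text
clock: 7.9
tool_pos: [0.4889, 0.304, 0.13]
tool_rot: [2.966, -1.033, 0.0]
contact_force: [0.3, -0.6, 1.2]
opening: -0.0004
```

```bash
python3 - <<'E'
from h import *
s=manip.sense();print(s['tool_pos'],s['contact_force'],s['opening'])
shot('scene','s5');shot('top','t5')
a=cv2.imread('pics/s5.png')[150:280,205:345];cv2.imwrite('pics/s5c.png',cv2.resize(a,(630,585),interpolation=cv2.INTER_CUBIC))
a=cv2.imread('pics/t5.png')[135:265,180:340];cv2.imwrite('pics/t5c.png',cv2.resize(a,(738,600),interpolation=cv2.INTER_CUBIC))
E
```

```text
[0.4889275  0.30403407 0.1300007 ] [ 0.25725176 -0.61867487  1.22433164] -0.00040098436816910437
```

View pics/s5c.png

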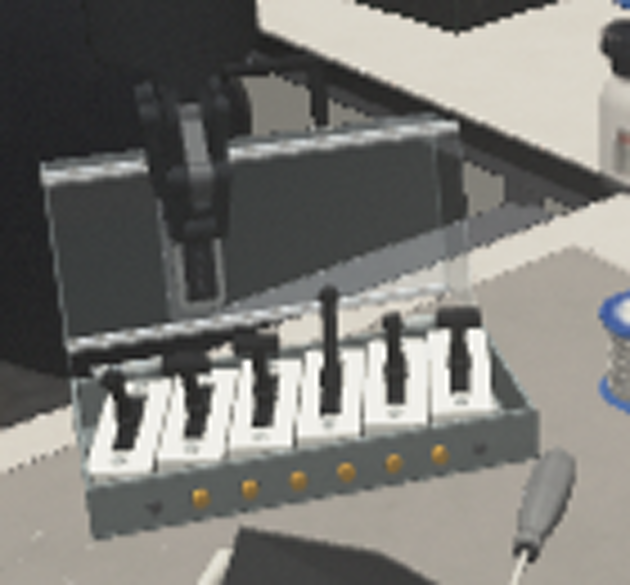

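View pics/t5c.png

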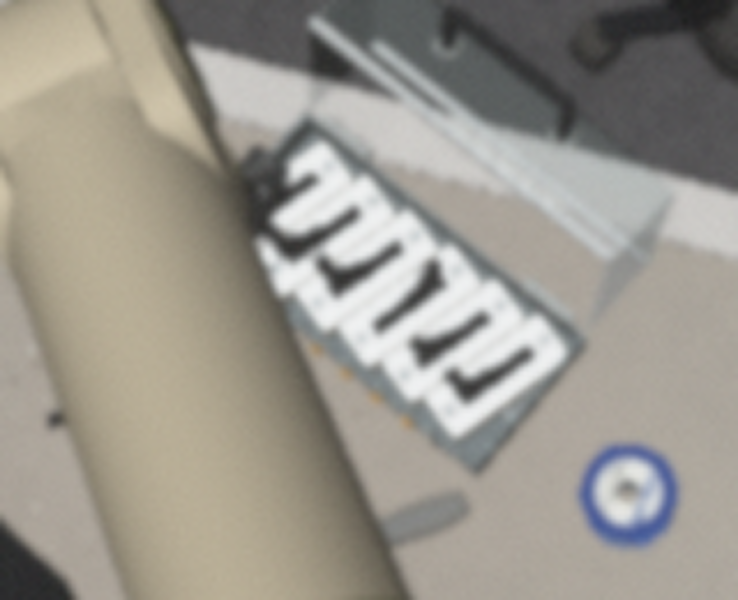

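```bash
python3 - <<'E'
from h import *
p=np.load('p.npy')
im=cv2.imread('pics/s5.png')
C=lambda q:((q-[205,150]+.5)*6-.5).round().astype(int)
a=cv2.resize(im[195:270,205:335],None,fx=6,fy=6,interpolation=cv2.INTER_CUBIC)
for y in np.arange(-.09,.1,.036):
  for dd in(-.012,.012):
    ang=-.5; 
    q=proj('scene',bank(p,.05*np.sin(ang),y+dd,.034+.05*np.cos(ang)))
    q=((q-[205,195]+.5)*6-.5).round().astype(int);cv2.circle(a,tuple(int(v) for v in q),3,(0,0,255),-1)
  q=proj('scene',bank(p,.0,y,.034));q=((q-[205,195]+.5)*6-.5).round().astype(int);cv2.circle(a,tuple(int(v) for v in q),3,(0,255,0),-1)
q=proj('scene',manip.sense()['tool_pos']);print(q);q=((q-[205,195]+.5)*6-.5).round().astype(int);cv2.circle(a,tuple(int(v) for v in q),4,(255,0,255),-1)
cv2.imwrite('pics/ov5.png',a)
E
```

```text
[248.52877023 216.2989046 ]
```

View pics/ov5.png

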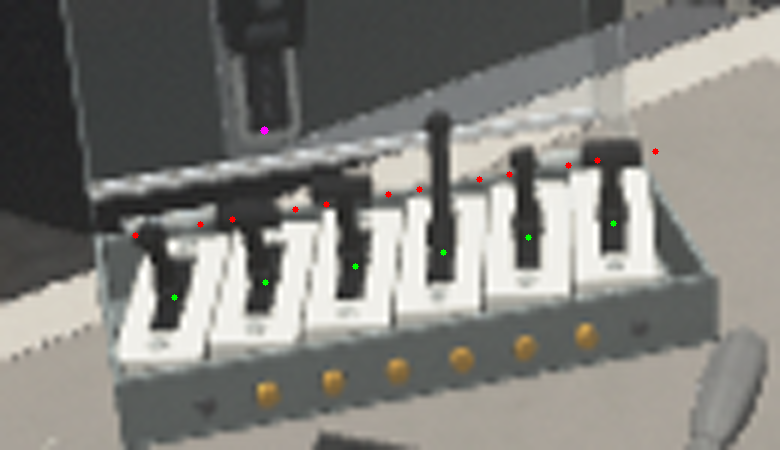

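```bash
python3 - <<'E'
from h import *
p=np.load('p.npy')
im=cv2.imread('pics/t5.png')
b=cv2.resize(im[155:240,222:312],None,fx=7,fy=7,interpolation=cv2.INTER_CUBIC)
cv2.imwrite('pics/t5z.png',b)
o=overlay(im,'top',p[:3],1.8,7,0,0)[155*7:240*7,222*7:312*7];cv2.imwrite('pics/ov6.png',o)
E
```

```text
(no output)
```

View pics/t5z.png

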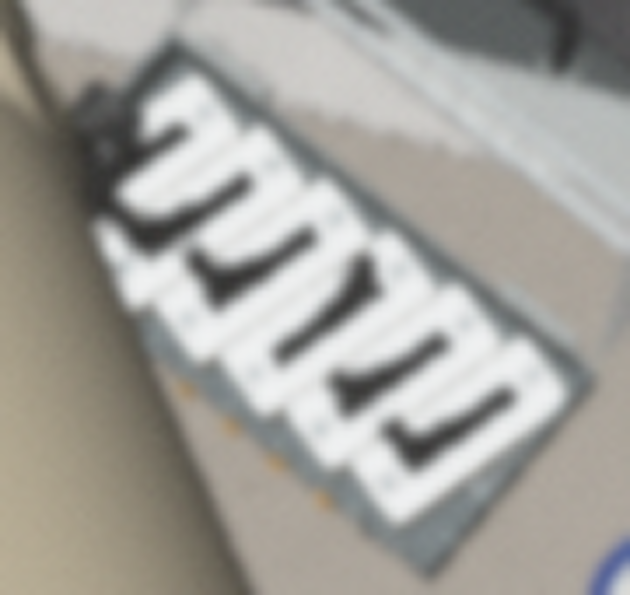

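View pics/ov6.png

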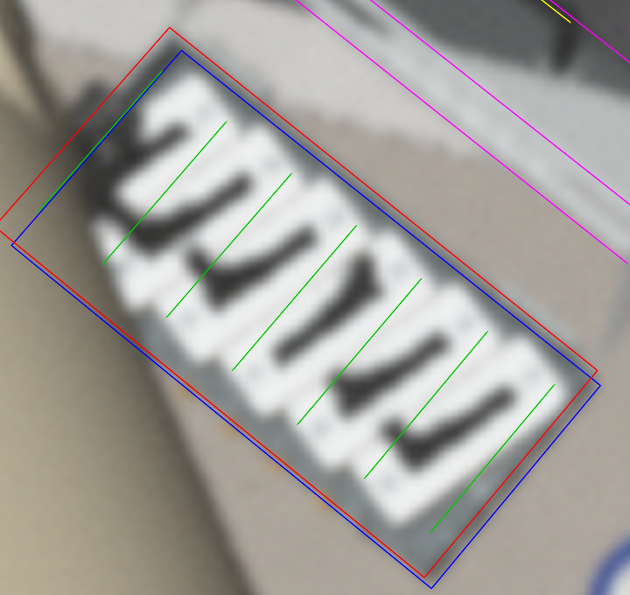

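```bash
python3 - <<'E'
from h import *
from scipy.optimize import least_squares
p=np.load('p.npy')
S=lambda x,y:np.array([205+(x+.5)/6-.5,195+(y+.5)/6-.5]);T=lambda x,y:np.array([222+(x+.5)/7-.5,155+(y+.5)/7-.5])
ob={2:((249,210),(150,232)),3:((341,187),(212,282)),4:((437,122),(364,272)),5:((523,158),(346,397)),6:((612,152),(408,446))}
for k,(a,b) in ob.items():
    r=least_squares(lambda X:np.concatenate([proj('scene',X)-S(*a),proj('top',X)-T(*b)]),[.5,.22,.07])
    X=r.x;c,s=np.cos(p[2]),np.sin(p[2]);d=X[:2]-p[:2]
    print(k,np.round([c*d[0]+s*d[1],-s*d[0]+c*d[1]-(.126-.036*k),X[2]],4),r.fun.round(2))
# module 6 corners / others at z=.034 in bank frame
for n,q in {'6 backright':(568,390),'6 frontright':(400,522),'6 frontleft':(355,478),'6backleft':(522,345),'slot6back':(512,397),'TrayFR':(430,578),'TrayBR':(592,380),'TrayBL':(172,42),'5back':(455,295),'2back':(262,130),'2front':(200,358)}.items():
    X=ray('top',*T(*q),.034);d=X[:2]-p[:2];print(n,np.round([c*d[0]+s*d[1],-s*d[0]+c*d[1]],4))
E
```

```text
2 [-0.019   0.0027  0.0768] [ 0.98  0.23 -0.72 -1.03]
3 [-0.0194  0.0035  0.0809] [ 0.76  0.17 -0.53 -0.79]
4 [ 0.0223 -0.0066  0.081 ] [ 0.52  0.11 -0.33 -0.52]
5 [-0.0211  0.0031  0.0816] [ 0.95  0.19 -0.59 -0.99]
6 [-0.0214  0.0048  0.0789] [ 0.15  0.03 -0.09 -0.16]
6 backright [ 0.0418 -0.1141]
6 frontright [-0.0446 -0.0955]
6 frontleft [-0.0423 -0.0692]
6backleft [ 0.0445 -0.087 ]
slot6back [ 0.0249 -0.0979]
TrayFR [-0.0546 -0.1201]
TrayBR [ 0.0514 -0.1192]
TrayBL [0.052  0.1126]
5back [ 0.0433 -0.0516]
2back [0.0467 0.0576]
2front [-0.0443  0.0137]
```

```bash
python3 - <<'E'
from h import *
p=np.load('p.npy');s0=manip.sense()['tool_pos'];print(s0)
u=np.array([np.cos(.21),-np.sin(.21)])
for k in(2,3,6):
    for s in(-.058,0,.008):
        q=np.array([0,.126-.036*k-.0012])+s*u; print(k,s,bank(p,*q,.062).round(4))
print('dir',np.cos(p[2]-.21),np.sin(p[2]-.21))
E
```

```text
[0.49026299 0.30440446 0.13164414]
2 -0.058 [0.4994 0.3109 0.062 ]
2 0 [0.5366 0.2664 0.062 ]
2 0.008 [0.5417 0.2602 0.062 ]
3 -0.058 [0.4772 0.2825 0.062 ]
3 0 [0.5144 0.238  0.062 ]
3 0.008 [0.5195 0.2319 0.062 ]
6 -0.058 [0.4106 0.1975 0.062 ]
6 0 [0.4478 0.153  0.062 ]
6 0.008 [0.4529 0.1469 0.062 ]
dir 0.6410528956494372 -0.7674967003052663
```

Request:
send_rows --pt "-1 0.005 0.0035 0 -0.105" --pt "-1 0.0045 0.0033 0 -0.105" --pt "-1 0 0 -0.02 0" --pt "-1 0 0 -0.03 0" --pt "-1 0 0 -0.0185 0" --pt "-1 0 0 0 0" --pt "-1 0 0 0 0"

```text
clock: 8.7
tool_pos: [0.4994, 0.3116, 0.0629]
tool_rot: [-2.841, 1.338, -0.002]
contact_force: [-0.4, -0.4, 0.5]
opening: 0.0001
```

```bash
python3 - <<'E'
from h import *
s=manip.sense();print(s['tool_pos'],s['contact_force'],s['opening'])
shot('scene','s6')
a=cv2.imread('pics/s6.png')[170:270,205:335];cv2.imwrite('pics/s6c.png',cv2.resize(a,None,fx=6,fy=6,interpolation=cv2.INTER_CUBIC))
E
```

```text
[0.49940782 0.31160723 0.06285618] [-0.44846476 -0.3887929   0.45467656] 6.435326633547274e-05
```

View pics/s6c.png

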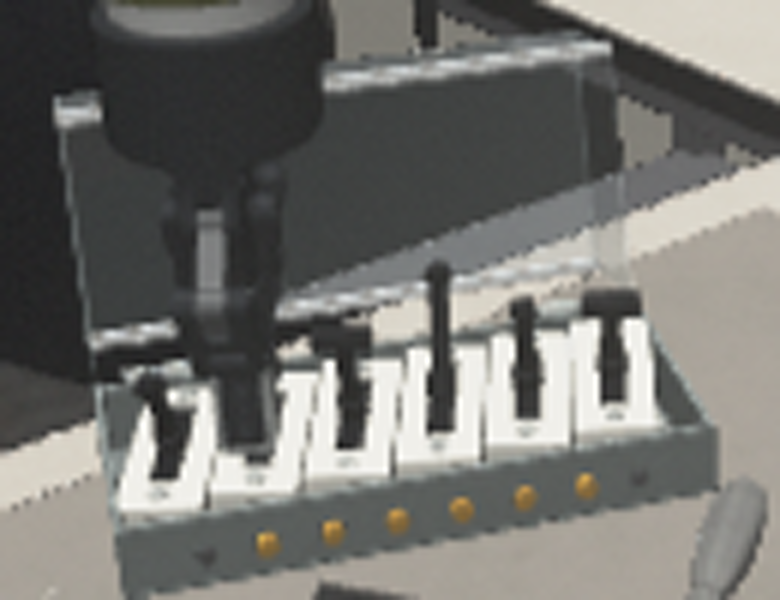

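Request:
send_rows --pt "-1 0.00385 -0.0046 0 0" --pt "-1 0.00385 -0.0046 0 0" --pt "-1 0.00385 -0.0046 0 0" --pt "-1 0.00385 -0.0046 0 0" --pt "-1 0.00385 -0.0046 0 0" --pt "-1 0.00385 -0.0046 0 0" --pt "-1 0.00385 -0.0046 0 0" --pt "-1 0.00385 -0.0046 0 0" --pt "-1 0.00385 -0.0046 0 0"

```text
clock: 9.65
tool_pos: [0.5328, 0.2696, 0.0609]
tool_rot: [2.842, -1.337, -0.001]
contact_force: [-1.4, 1.4, -0.2]
opening: -0.0001
```

```bash
python3 - <<'E'
from h import *
s=manip.sense();print(s['tool_pos'],s['contact_force'],s['opening'])
shot('scene','s7')
a=cv2.imread('pics/s7.png')[170:270,205:335];cv2.imwrite('pics/s7c.png',cv2.resize(a,None,fx=6,fy=6,interpolation=cv2.INTER_CUBIC))
E
```

```text
[0.53284911 0.26962212 0.06086212] [-1.42311576  1.41115771 -0.16950636] -9.422011713019354e-05
```

View pics/s7c.png

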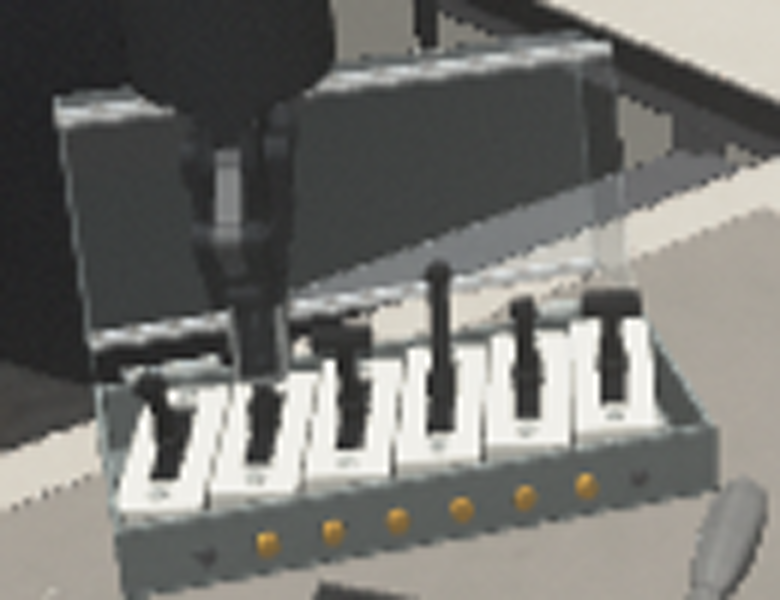

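Request:
send_rows --pt "-1 0.0026 -0.0031 0 0" --pt "-1 0.0026 -0.0031 0 0" --pt "-1 0.0013 -0.0015 0 0" --pt "-1 0 0 0 0"

```text
clock: 10.1
tool_pos: [0.5396, 0.2621, 0.0612]
tool_rot: [2.842, -1.338, 0.0]
contact_force: [-0.6, 1.1, 0.2]
opening: -0.0002
```

Request:
send_rows --pt "-1 0.0013 -0.0015 0 0" --pt "-1 0.0013 -0.0015 0 0" --pt "-1 0.0013 -0.0015 0 0" --pt "-1 0 0 0 0"

```text
clock: 10.5
tool_pos: [0.5421, 0.2596, 0.061]
tool_rot: [-2.843, 1.335, 0.004]
contact_force: [-5.4, 4.5, 1.3]
opening: 0.0002
```

Request:
send_rows --pt "-1 0.0009 -0.0011 0 0" --pt "-1 0 0 0 0"

```text
clock: 10.7
tool_pos: [0.5422, 0.2594, 0.061]
tool_rot: [-2.844, 1.333, 0.006]
contact_force: [-6.5, 6.4, 1.6]
opening: 0.0001
```

```bash
python3 - <<'E'
from h import *
s=manip.sense();print(s['tool_pos'],s['contact_force'],s['opening'])
shot('scene','s8')
a=cv2.imread('pics/s8.png')[170:270,205:335];cv2.imwrite('pics/s8c.png',cv2.resize(a,None,fx=6,fy=6,interpolation=cv2.INTER_CUBIC))
E
```

```text
[0.54223768 0.25944161 0.0609794 ] [-6.52357377  6.36474208  1.62723626] 6.812808766724198e-05
```

View pics/s8c.png

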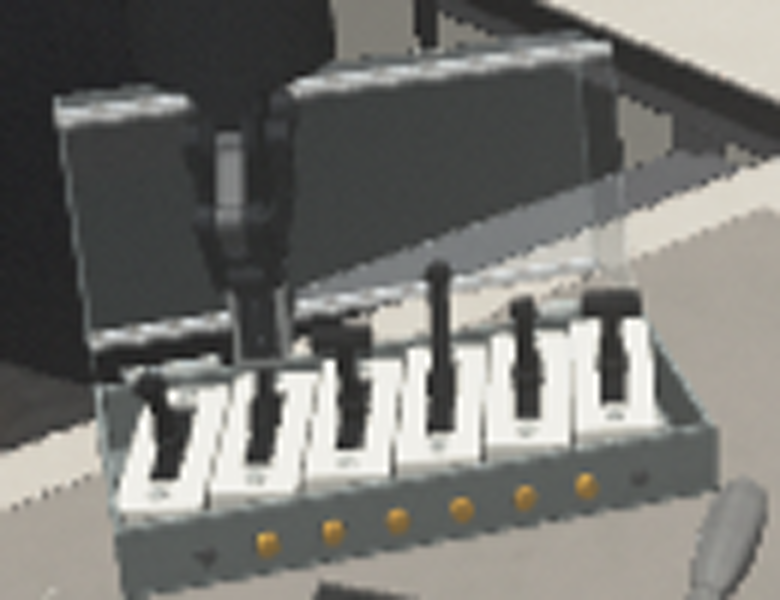

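Request:
send_rows --pt "-1 -0.0032 0.0038 0 0" --pt "-1 -0.0032 0.0039 0.01 0" --pt "-1 0 0 0.03 0" --pt "-1 0 0 0.028 0" --pt "-1 -0.0155 0.0046 0 0" --pt "-1 -0.0155 0.0046 0 0" --pt "-1 -0.0154 0.0046 0 0" --pt "-1 -0.0154 0.0047 0 0" --pt "-1 0 0 -0.02 0" --pt "-1 0 0 -0.03 0" --pt "-1 0 0 -0.018 0" --pt "-1 0 0 0 0"

```text
clock: 11.95
tool_pos: [0.4743, 0.282, 0.0592]
tool_rot: [2.839, -1.336, -0.003]
contact_force: [0.3, 0.8, -0.8]
opening: -0.0002
```

```bash
python3 - <<'E'
from h import *
s=manip.sense();print(s['tool_pos'],s['contact_force'],s['opening'])
shot('scene','s9')
a=cv2.imread('pics/s9.png')[170:270,205:335];cv2.imwrite('pics/s9c.png',cv2.resize(a,None,fx=6,fy=6,interpolation=cv2.INTER_CUBIC))
E
```

```text
[0.47429663 0.28204322 0.05916762] [ 0.30483304  0.77973447 -0.78158272] -0.0001538892600338804
```

View pics/s9c.png

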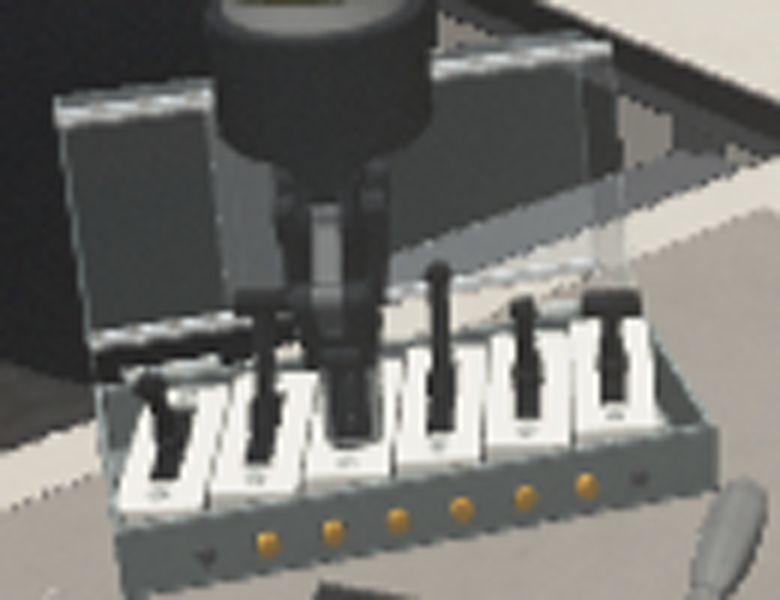

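Request:
send_rows --pt "-1 0.00575 -0.003 0.001 0" --pt "-1 0.00385 -0.0046 0.001 0" --pt "-1 0.00385 -0.0046 0 0" --pt "-1 0.00385 -0.0046 0 0" --pt "-1 0.00385 -0.0046 0 0" --pt "-1 0.00385 -0.0046 0 0" --pt "-1 0.00385 -0.0046 0 0" --pt "-1 0.00385 -0.0046 0 0" --pt "-1 0.00385 -0.0046 0 0" --pt "-1 0.0026 -0.0031 0 0" --pt "-1 0.0026 -0.0031 0 0" --pt "-1 0.0013 -0.0015 0 0"

```text
clock: 13.2
tool_pos: [0.5192, 0.2352, 0.0631]
tool_rot: [2.842, -1.338, -0.0]
contact_force: [-0.9, 1.7, 0.5]
opening: 0.0001
```

Request:
send_rows --pt "-1 0.0013 -0.0015 0 0" --pt "-1 0.0013 -0.0015 0 0" --pt "-1 0.0013 -0.0015 0 0" --pt "-1 0.0009 -0.0011 0 0" --pt "-1 0 0 0 0"

```text
clock: 13.7
tool_pos: [0.5225, 0.2317, 0.063]
tool_rot: [-2.843, 1.335, 0.004]
contact_force: [-5.4, 4.6, 1.1]
opening: -0.0001
```

Request:
send_rows --pt "-1 -0.0032 0.0038 0 0" --pt "-1 -0.0032 0.0039 0.01 0" --pt "-1 0 0 0.03 0" --pt "-1 0 0 0.028 0" --pt "-1 -0.018 -0.006 0 0" --pt "-1 -0.018 -0.006 0 0" --pt "-1 -0.018 -0.006 0 0" --pt "-1 -0.018 -0.006 0 0" --pt "-1 -0.018 -0.006 0 0" --pt "-1 -0.016 -0.006 0 0" --pt "-1 0 0 0 0" --pt "-1 0 0 0 0"

```text
clock: 14.9
tool_pos: [0.4121, 0.2019, 0.1321]
tool_rot: [-2.841, 1.337, -0.001]
contact_force: [0.5, 0.0, 0.3]
opening: 0.0004
```

Request:
send_rows --pt "-1 -0.0015 -0.0042 0 0" --pt "-1 0 0 -0.02 0" --pt "-1 0 0 -0.03 0" --pt "-1 0 0 -0.019 0" --pt "-1 0 0 0 0" --pt "-1 0 0 0 0"

```text
clock: 15.5
tool_pos: [0.4105, 0.1972, 0.0625]
tool_rot: [2.842, -1.338, 0.001]
contact_force: [0.0, 0.2, 0.1]
opening: 0.0002
```

```bash
python3 - <<'E'
from h import *
s=manip.sense();print(s['tool_pos'],s['contact_force'],s['opening'])
shot('scene','s10')
a=cv2.imread('pics/s10.png')[170:270,205:335];cv2.imwrite('pics/s10c.png',cv2.resize(a,None,fx=6,fy=6,interpolation=cv2.INTER_CUBIC))
E
```

```text
[0.41047829 0.19715164 0.06248669] [0.04420764 0.20858777 0.08863605] 0.00019928961383147107
```

View pics/s10c.png

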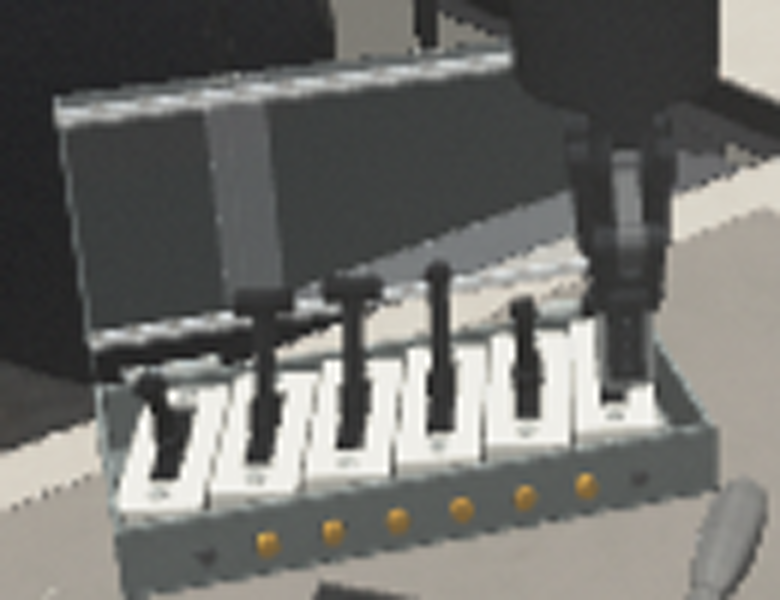

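Request:
send_rows --pt "-1 0.00385 -0.0046 0 0" --pt "-1 0.00385 -0.0046 0 0" --pt "-1 0.00385 -0.0046 0 0" --pt "-1 0.00385 -0.0046 0 0" --pt "-1 0.00385 -0.0046 0 0" --pt "-1 0.00385 -0.0046 0 0" --pt "-1 0.00385 -0.0046 0 0" --pt "-1 0.00385 -0.0046 0 0" --pt "-1 0.00385 -0.0046 0 0" --pt "-1 0.0026 -0.0031 0 0" --pt "-1 0.0026 -0.0031 0 0" --pt "-1 0.0013 -0.0015 0 0"

```text
clock: 16.75
tool_pos: [0.4513, 0.1481, 0.0621]
tool_rot: [-2.842, 1.338, -0.0]
contact_force: [-1.4, 2.3, -1.3]
opening: -0.0001
```

Request:
send_rows --pt "-1 0.0013 -0.0015 0 0" --pt "-1 0.0013 -0.0015 0 0" --pt "-1 0.0013 -0.0015 0 0" --pt "-1 0.0009 -0.0011 0 0" --pt "-1 0 0 0 0"

```text
clock: 17.25
tool_pos: [0.4536, 0.1455, 0.0618]
tool_rot: [-2.844, 1.333, 0.007]
contact_force: [-9.5, 9.6, 2.4]
opening: -0.0003
```

Request:
send_rows --pt "-1 -0.005 0.006 0 0" --pt "-1 -0.0064 0.0077 0.01 0" --pt "-1 0 0 0.035 0" --pt "-1 0 0 0.045 0" --pt "-1 0 0 0.045 0" --pt "-1 0 0 0.045 0.105" --pt "-0.3 0 0 0 0.105" --pt "-0.3 0 0 0 0" --pt "-0.3 0 0 0 0"

```text
clock: 18.15
tool_pos: [0.4441, 0.1561, 0.2414]
tool_rot: [2.965, -1.037, -0.001]
contact_force: [0.5, -0.4, 0.5]
opening: 0.0303
```

```bash
python3 - <<'E'
from h import *
s=manip.sense();print(s['tool_pos'],s['contact_force'],s['opening'])
shot('scene','s11');shot('top','t11')
a=cv2.imread('pics/s11.png')[170:270,205:335];cv2.imwrite('pics/s11c.png',cv2.resize(a,None,fx=6,fy=6,interpolation=cv2.INTER_CUBIC))
a=cv2.imread('pics/t11.png')[125:245,180:340];cv2.imwrite('pics/t11c.png',cv2.resize(a,(800,600),interpolation=cv2.INTER_CUBIC))
E
```

```text
[0.44414431 0.15612777 0.24144994] [ 0.45192345 -0.42503455  0.52666716] 0.030279718933884304
```

View pics/s11c.png

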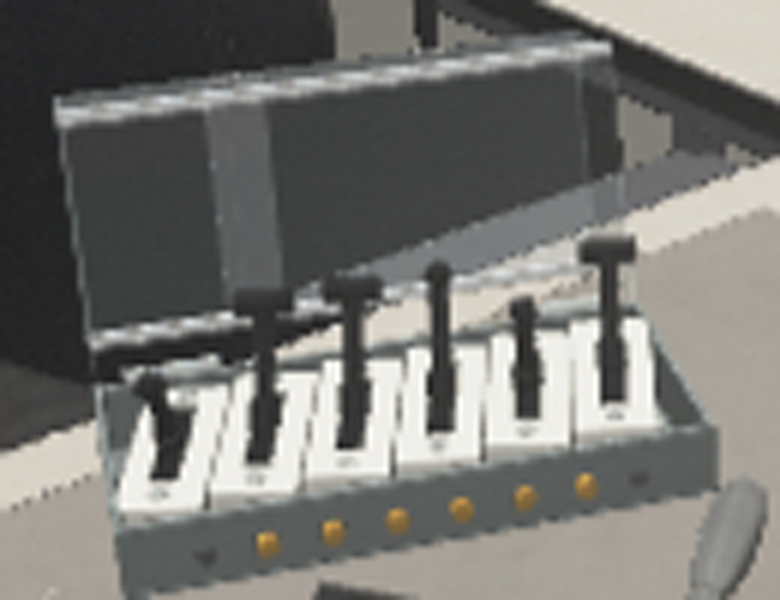

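View pics/t11c.png

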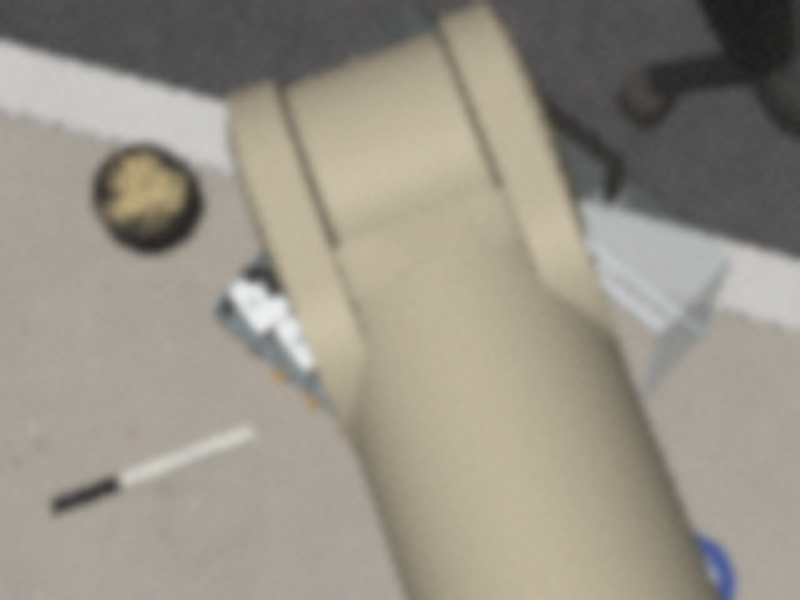

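Request:
send_rows --pt "-0.3 0.021 -0.002 0 0" --pt "-0.3 0.021 -0.002 0 0" --pt "-0.3 0.021 -0.002 0 0" --pt "-0.3 0.021 -0.002 0 0" --pt "-0.3 0.021 -0.002 0 0" --pt "-0.3 0.021 -0.002 0 0" --pt "-0.3 0.021 -0.002 0 0" --pt "-0.3 0.0195 -0.002 0 0" --pt "-0.3 0 0 0 0" --pt "-0.3 0 0 0 0"

```text
clock: 19.25
tool_pos: [0.6106, 0.1401, 0.2407]
tool_rot: [2.964, -1.034, -0.003]
contact_force: [0.8, 0.9, -0.1]
opening: 0.03
```

Request:
send_rows --pt "-0.3 0 0 -0.03 0" --pt "-0.3 0 0 -0.03 0" --pt "-0.3 0 0 -0.0115 0" --pt "-0.3 0 0 -0.01 0" --pt "-0.3 0 0 0 0" --pt "-0.3 0 0 0 0"

```text
clock: 19.85
tool_pos: [0.6114, 0.1406, 0.1619]
tool_rot: [-2.966, 1.032, -0.002]
contact_force: [0.4, 1.1, 0.7]
opening: 0.0293
```

Request:
send_rows --pt "-1 0 0 0 0" --pt "-1 0 0 0 0" --pt "-1 0 0 0 0" --pt "-1 0 0 0 0" --pt "-1 0 0 0 0"

```text
clock: 20.35
tool_pos: [0.612, 0.1402, 0.1618]
tool_rot: [-2.966, 1.032, -0.004]
contact_force: [2.1, -0.6, 5.6]
opening: 0.0077
```

```bash
python3 - <<'E'
from h import *
from scipy.optimize import least_squares
pts=np.array([[.4458,.2702,.1124],[.5444,.1925,.1802],[.6108,.1400,.1593]])
p=np.load('p.npy')
c,s=np.cos(p[2]),np.sin(p[2]);q=(pts[:,:2]-p[:2])@np.array([c,s]);z=pts[:,2]
print(q,(pts[:,:2]-p[:2])@np.array([-s,c]))
r=least_squares(lambda a:np.hypot(q-a[0],z-a[1])-.16072,[.056,.015]);print(r.x,r.fun)
hx,hz=r.x
ang=np.arctan2(z-hz,-(q-hx))-np.arctan2(46,154);print('g',ang)
# reverse arc from current
t=np.array([.612,.1402,.1618]);qq=(t[:2]-p[:2])@np.array([c,s]);g=np.arctan2(t[2]-hz,-(qq-hx))-np.arctan2(46,154);print(g)
gs=np.linspace(ang[2],0,41);X=hx-.16072*np.cos(gs+.2903);Z=hz+.16072*np.sin(gs+.2903)
d=np.c_[np.diff(X)*c,np.diff(X)*s,np.diff(Z)].round(4);print(d.tolist())
print('end',p[:2]+X[-1]*np.array([c,s]),Z[-1])
E
```

```text
[-0.07383249  0.05170298  0.13634983] [-0.00020091 -0.00051148 -0.00085806]
[0.05724478 0.01948161] [-4.92849197e-05  9.39047721e-05 -7.50804271e-05]
g [0.32639764 1.24606361 1.79540144]
1.792236912966307
[[-0.005, 0.0039, 0.0034], [-0.0051, 0.004, 0.0031], [-0.0052, 0.0041, 0.0028], [-0.0053, 0.0042, 0.0025], [-0.0054, 0.0042, 0.0022], [-0.0055, 0.0043, 0.0019], [-0.0055, 0.0043, 0.0016], [-0.0056, 0.0044, 0.0013], [-0.0056, 0.0044, 0.001], [-0.0057, 0.0044, 0.0006], [-0.0057, 0.0044, 0.0003], [-0.0057, 0.0045, -0.0], [-0.0057, 0.0044, -0.0003], [-0.0057, 0.0044, -0.0007], [-0.0056, 0.0044, -0.001], [-0.0056, 0.0044, -0.0013], [-0.0055, 0.0043, -0.0016], [-0.0055, 0.0043, -0.0019], [-0.0054, 0.0042, -0.0022], [-0.0053, 0.0042, -0.0025], [-0.0052, 0.0041, -0.0028], [-0.0051, 0.004, -0.0031], [-0.005, 0.0039, -0.0034], [-0.0049, 0.0038, -0.0037], [-0.0047, 0.0037, -0.004], [-0.0046, 0.0036, -0.0042], [-0.0044, 0.0035, -0.0045], [-0.0043, 0.0033, -0.0048], [-0.0041, 0.0032, -0.005], [-0.0039, 0.0031, -0.0052], [-0.0037, 0.0029, -0.0054], [-0.0035, 0.0028, -0.0056], [-0.0033, 0.0026, -0.0058], [-0.0031, 0.0024, -0.006], [-0.0029, 0.0023, -0.0062], [-0.0027, 0.0021, -0.0064], [-0.0025, 0.0019, -0.0065], [-0.0022, 0.0017, -0.0066], [-0.002, 0.0016, -0.0068], [-0.0017, 0.0014, -0.0069]]
end [0.42788846 0.28449848] 0.06548605391462757
```

Request:
send_rows --pt "-1 -0.005 0.0039 0.0034 0" --pt "-1 -0.0051 0.004 0.0031 0" --pt "-1 -0.0052 0.0041 0.0028 0" --pt "-1 -0.0053 0.0042 0.0025 0" --pt "-1 -0.0054 0.0042 0.0022 0" --pt "-1 -0.0055 0.0043 0.0019 0" --pt "-1 -0.0055 0.0043 0.0016 0" --pt "-1 -0.0056 0.0044 0.0013 0" --pt "-1 -0.0056 0.0044 0.001 0" --pt "-1 -0.0057 0.0044 0.0006 0" --pt "-1 -0.0057 0.0044 0.0003 0" --pt "-1 -0.0057 0.0045 0 0"

```text
clock: 21.55
tool_pos: [0.5471, 0.1914, 0.183]
tool_rot: [-2.965, 1.033, -0.006]
contact_force: [4.9, 1.9, 0.5]
opening: 0.0076
```

Request:
send_rows --pt "-1 -0.0057 0.0044 -0.0003 0" --pt "-1 -0.0057 0.0044 -0.0007 0" --pt "-1 -0.0056 0.0044 -0.001 0" --pt "-1 -0.0056 0.0044 -0.0013 0" --pt "-1 -0.0055 0.0043 -0.0016 0" --pt "-1 -0.0055 0.0043 -0.0019 0" --pt "-1 -0.0054 0.0042 -0.0022 0" --pt "-1 -0.0053 0.0042 -0.0025 0"

```text
clock: 22.35
tool_pos: [0.5014, 0.2274, 0.1704]
tool_rot: [-2.966, 1.03, -0.001]
contact_force: [3.1, 2.5, 4.2]
opening: 0.0077
```

Request:
send_rows --pt "-1 -0.0052 0.0041 -0.0028 0" --pt "-1 -0.0051 0.004 -0.0031 0" --pt "-1 -0.005 0.0039 -0.0034 0" --pt "-1 -0.0049 0.0038 -0.0037 0" --pt "-1 -0.0047 0.0037 -0.004 0" --pt "-1 -0.0046 0.0036 -0.0042 0" --pt "-1 -0.0044 0.0035 -0.0045 0" --pt "-1 -0.0043 0.0033 -0.0048 0" --pt "-1 -0.0041 0.0032 -0.005 0" --pt "-1 -0.0039 0.0031 -0.0052 0"

```text
clock: 23.35
tool_pos: [0.4548, 0.2629, 0.1287]
tool_rot: [-2.967, 1.032, -0.0]
contact_force: [4.6, 3.6, 1.0]
opening: 0.0078
```

Request:
send_rows --pt "-1 -0.0037 0.0029 -0.0054 0" --pt "-1 -0.0035 0.0028 -0.0056 0" --pt "-1 -0.0033 0.0026 -0.0058 0" --pt "-1 -0.0031 0.0024 -0.006 0" --pt "-1 -0.0029 0.0023 -0.0062 0" --pt "-1 -0.0027 0.0021 -0.0064 0"

```text
clock: 23.95
tool_pos: [0.436, 0.2779, 0.0934]
tool_rot: [-2.967, 1.032, -0.001]
contact_force: [5.2, 3.4, 2.4]
opening: 0.0078
```

Request:
send_rows --pt "-1 -0.0025 0.0019 -0.0065 0" --pt "-1 -0.0022 0.0017 -0.0066 0" --pt "-1 -0.002 0.0016 -0.0068 0" --pt "-1 0 0 0 0"

```text
clock: 24.35
tool_pos: [0.4291, 0.2832, 0.0729]
tool_rot: [-2.967, 1.031, -0.001]
contact_force: [5.7, 5.1, -0.7]
opening: 0.0076
```

Request:
send_rows --pt "-1 -0.0009 0.0007 -0.0035 0" --pt "-1 -0.0008 0.0007 -0.0034 0" --pt "-1 0 0 0 0"

```text
clock: 24.65
tool_pos: [0.4277, 0.2844, 0.0671]
tool_rot: [-2.967, 1.032, -0.001]
contact_force: [3.8, 2.6, 3.8]
opening: 0.0081
```

Request:
send_rows --pt "-1 0 0 -0.0015 0" --pt "-1 0 0 -0.0015 0" --pt "-1 0 0 0 0"

```text
clock: 24.95
tool_pos: [0.4278, 0.2848, 0.0662]
tool_rot: [-2.965, 1.032, 0.001]
contact_force: [-4.8, -1.8, 28.0]
opening: 0.008
```

```bash
python3 - <<'E'
from h import *
s=manip.sense();print(s['tool_pos'],s['contact_force'],s['opening'])
shot('scene','s12')
p=np.load('p.npy')
cv2.imwrite('pics/s12o.png',overlay(cv2.imread('pics/s12.png'),'scene',p[:3],0,5,0,0)[190*5:275*5,205*5:335*5])
E
```

```text
[0.42782011 0.28475919 0.06617213] [-4.75100561 -1.8416917  28.02211411] 0.008003727974673164
```

View pics/s12o.png

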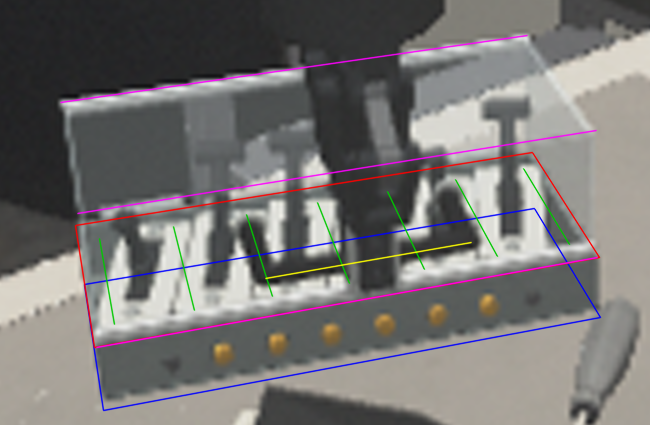

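Request:
send_rows --pt "-1 0 0 0.001 0" --pt "-0.6 0 0 0 0" --pt "-0.3 0 0 0 0" --pt "-0.3 0 0 0 0" --pt "-0.3 0 0 0 0" --pt "-0.3 0 0 0.02 0" --pt "-0.3 0 0 0.03 0" --pt "-0.3 0 0 0.04 0" --pt "-0.3 0 0 0.04 0" --pt "-0.3 -0.02 0.03 0.02 0" --pt "-0.3 -0.02 0.04 0 0" --pt "-0.3 -0.01 0.04 0 0" --pt "-0.3 0 0.04 0 0" --pt "-0.3 0 0 0 0" --pt "-0.3 0 0 0 0"

```text
clock: 26.5
tool_pos: [0.3769, 0.4345, 0.2138]
tool_rot: [2.966, -1.029, -0.0]
contact_force: [0.1, -0.6, 0.2]
opening: 0.0299
```

```bash
python3 - <<'E'
from h import *
s=manip.sense();print(s['tool_pos'],s['contact_force'],s['opening'])
shot('scene','s13');shot('top','t13')
p=np.load('p.npy')
a=cv2.imread('pics/s13.png')[185:280,205:350]
cv2.imwrite('pics/s13c.png',cv2.resize(a,None,fx=5.5,fy=5.5,interpolation=cv2.INTER_CUBIC))
cv2.imwrite('pics/t13o.png',overlay(cv2.imread('pics/t13.png'),'top',p[:3],0,5,0,0)[130*5:250*5,185*5:335*5])
E
```

```text
[0.3769015  0.4344818  0.21384208] [ 0.08674602 -0.6448667   0.21524275] 0.029901997772382876
```

View pics/s13c.png

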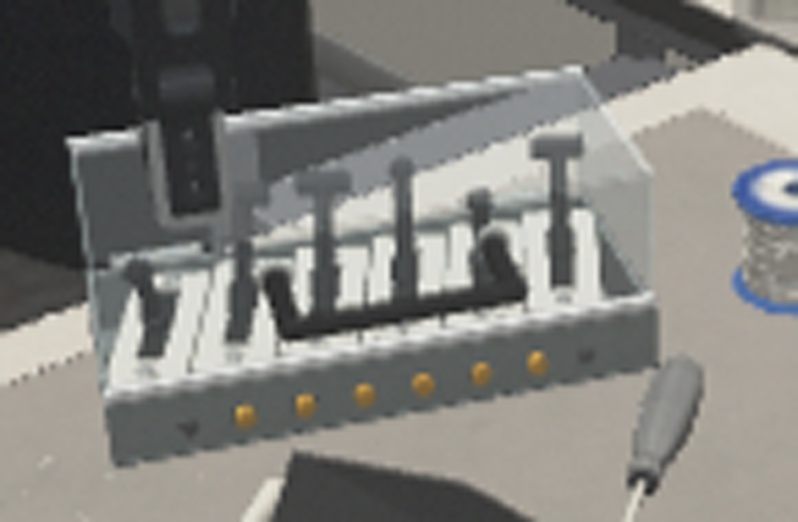

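View pics/t13o.png

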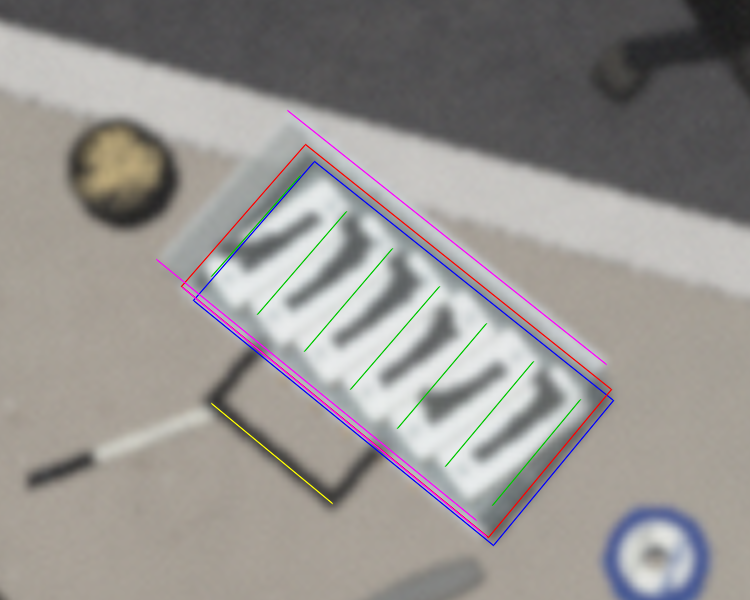

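Both views show the guard flush on the rim. Heads 2, 3 and 6 are at the back and the plain levers and bystanders are where they were. The arm is clear, so I'm handing in.

```bash
python3 -c "
from bench import job
print(job.close_job())"
```

```text
the job is handed in; nothing more can be done
None
```

I opened the guard to about 1.8 rad and pushed the three bar-headed levers back to their stops. I then closed the guard by its handle, let go and moved the arm clear. The job was handed in at about 26.6 s of the 67 s allowed.

- **Levers:** The bar-headed levers are at places 2, 3 and 6, counted from the left (+y) end. Each one stopped firmly at nearly the same point, with 7–14 N on the tool. The last pictures show all three leaning to the back.
- **Guard:** When I pressed the shut guard down, it stopped with 28 N on the tool. In the last pictures it lies flush on the rim. The angle itself is not measured directly; I judged it from the pictures and the handle position.
- **Plain levers and bystanders:** The plain levers, and the bystanders visible in the last close-ups, look as they did at the start. I checked by eye and did not measure how far each may have moved. I did not look at the four items on the right again; the arm never worked near them.
- **Arm at the end:** It was clear of everything, and the force reading was under 1 N.

Two things did not match what I expected:
- **Lever direction:** The modules and levers are turned about 12° from the tray's axis in the images, so I pushed along that direction.
- **Opening force:** Partway through opening, my first path pulled against the hinge with about 26 N. I corrected the path and the force dropped to about 3 N.

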